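# Close the cut-list holder

### The job

Close the cut-list holder for the next cut: with a fingertip, fold its standing metal cover down over the note pad, keep it pressed flat, and push it along by its raised step until its front edge is tucked fully home beneath the steel lip, so that it stays down by itself when you let go. Only push and press: never take the cover between the fingers, leave the pad lying in the holder, and do not shift the tape measure, the screw box or the wax tin.

Things in the scene. Friction and masses are not known exactly. Their poses are not given: they have to be found in the camera images.
- holder: Cut-list holder fixed to the bench: plywood base 164 (x) x 184 (y) x 6 mm with a note pad lying on it, hinge ears (30 mm high) along its -x side and a steel retaining lip along its +x side. Origin at the centre of the underside; +x points from the hinge to the lip, y runs along the hinge, z is up.
- hinge_axis (a point): Middle of the cover's hinge axis, on the holder at x -70, z 26 mm; the axis runs along the holder's y.
- lip_edge (a point): Middle of the lip's lower inner edge, on the holder at x +64, z 30.5 mm. The lip is 124 mm long (y), 3 mm thick (top at 33.5 mm) and overhangs from x 64 to its wall at x 77.
- cover_hinge (a joint): Fold angle of the cover: 0 = flat over the pad (a hard stop), about 1.57 = standing upright, 1.8 = leaning back at its stop. A light spring lifts the cover unless it is held or tucked: about 1.5 N at its free edge holds it flat. Held by the lip alone, it reads about 0.02.
- cover_slide (a joint): Slide of the cover in its own plane, away from the hinge: 0 = as it starts, 0.014 m = fully home (a hard stop). Friction of about 4 N; stays where it is left. Lying flat, the front edge is 6 mm short of the lip at 0, meets it at 0.006 and reaches 8 mm beneath it at 0.014. Pushed out too far before it is flat, the edge lands on top of the lip instead. Drawing a pressing finger back towards the hinge drags it back; lift off straight up.
- cover_mid (a point): Middle of the cover, half-way through its thickness: a plain aluminium plate 122 (x, from the hinge to the front edge) x 96 (y) x 4 mm, from 6 to 128 mm out from the hinge axis when the slide is 0. Axes: x from hinge to front edge, z out of the outer face, which looks up when the cover is flat and back towards the hinge side when it stands.
- cover_edge (a point): Middle of the cover's free front edge, which goes beneath the lip; 128 mm from the hinge axis when the slide is 0.
- push_step (a point): Foot of the raised step on the cover's outer face, 95 mm from the hinge axis when the slide is 0. The step is 50 mm long (y) with an upright face 9 mm high that looks towards the hinge (push here towards the lip) and a ramp down on the lip side. Same axes as cover_mid.
- pad: White note pad, 148 x 109 x 14 mm, lying loose between cleats in the holder, top 20 mm above the bench. Origin at the centre of its underside.
- tape_measure: Bystander: grey tape measure, 38 x 84 x 68 mm, standing on the bench. Origin at the centre of its underside.
- screw_box: Bystander: carton of screws, 66 x 105 x 51 mm. Origin at the centre of its underside.
- wax_tin: Bystander: round tin, 95 mm across, 33 mm high. Origin at the centre of its underside.

How it is judged:
By the outcome, as a careful person would: the job done as asked, in the order asked, and still so for the second after the job is handed in, with the robot touching nothing.
It also fails if it takes over 40 s, if anything falls off the work surface, if the arm or the gripper's body presses on something with over 40 N, if the wrist force passes 120 N, or if a joint passes its speed limit or range.

### The arm

A 6-joint arm with a two-finger parallel gripper is mounted at the origin on a cart in front of the work surface, level with it; the furniture and walls round the work are solid. World frame = base frame: x ahead of the robot, y to its left, z up, the work surface at z = 0. Lengths are in m, angles in rad, forces in N, time in s.
With the tool pointing down it reaches from about 0.35 to 0.925 m from the base axis. Payload 6.4 kg.
Tool frame: the origin (TCP) lies midway between the tips of the shut fingers; the grasp point (between the pads) lies 19 mm behind it (arm.hold_point_z is the distance from the TCP to the grasp point, in m); z points along the fingers, y is the line along which they close (so a half turn about z gives the same grasp; the last joint's range is limited). The gripper opens to 94 mm and grips with 3 to 60 N. Pads are 16 mm wide; open, the fingers measure 119 mm over their backs; the gripper's body (75 mm by 177 mm) begins 78 mm behind the grasp point.
Start: joints at [-1.464, 0.245, 1.558, -0, 1.339, -0.174], TCP at [0.18, -0.625, 0.174] pointing down, gripper open.
Joint ranges: [-3.13, 3.13], [-1.02, 2.26], [0.13, 2.54], [-0.95, 4.09], [0.21, 2.88], [-2.74, 2.74]. Speed limits (rad/s): [2.57, 2.57, 3.14, 3.14, 3.14, 3.14].

### API

Orientations are given as a rotation vector (axis times angle).
In Python, from plant import arm gives the robot as it stands.
- The arm moves only by the tool servo_tool, never from a script. Its argument "steps" is a list of rows, each a list of 3 entries, a list of its own where there are three numbers: the opening in per cent of the stroke, from 0 (shut) to 100 (fully open), then the shift along the tool's x, y, z as a fraction of full scale, then the turn about the tool's z as a fraction of full scale. A call has 1 to 8 rows; each row shifts and turns the commanded pose from where the row before left it, along the tool's axes as they then stand; what a row does not reach is not made up. Full scale, the value 1, is 0.05 m for a shift and 8 degrees for a turn. A row lasts 1/10 s, in which the tool goes at most 50 mm and 8.59 degrees, less where a joint would pass 70% of its speed; a pose out of reach is approached as far as the arm can. A call with a number of a shift or a turn outside -1 to 1 is refused whole. A call with a gripper value outside its range is refused whole. The fingers move at their own pace and stop on an object; "squeeze" is the grip in N (left out, the last holds). Time passes only in rows, so rows that do not move let the fingers close. It gives the time, the measured TCP pose, the force, the opening and the grip force at its end, in the units of the state.
- arm.read_state(): the state, without advancing time (a new reading comes with each control period).
- arm.read_camera(name): name is "scene" or "top" or "wrist"; returns the picture (384x512x3 uint8, blue, green, red); there is no depth.
- arm.camera_params(name): a dict with "fx", "fy", "cx", "cy" (pixels), "R" (3x3) and "t" (3): a world point X has camera coordinates R X + t. Camera axes: x right, y down, z forward; pixel columns grow to the right and rows downward; lengths in m; the calibration is good to about 2 mm. A picture is of the moment at which its call begins: read the wrist's pose just before it. camera_params takes no time and is no camera call; for the wrist camera it gives the pose at the moment of the call.
- arm.hand_in(): hands the job in; it is judged then, once.
Trained networks look in the newest picture that a camera, given by its name, has taken for a name from the list of things; names that differ only in an ending like _2 or _b are one class to them, and where a whole thing is asked for, a point or a joint stands for the part that bears it (a point fixed in the world has none). Each returns a list of dicts, best first, with "p" (0 to 1); they miss things now and then, are a little off and sometimes report something else, mostly with a low value. They report only what shows in the picture. A call takes as long as a camera call.
- arm.cut_out(camera, label): "pixels" (384x512 bool, what is visible of it) and "uv" ([column, row] in pixels, amid what is visible of it).
The state is a dict: "t": time; "joint_pos": joint angles; "joint_velocities": joint speeds; "joint_efforts": joint torques, N m; "tcp_pos": TCP position; "tcp_rot": TCP orientation; "contact_force": force on the tool from outside, world axes, zero at the start; "wrist_torque": the same for the moment, N m; "width": finger opening in m; "finger_force": force on a finger pad.
Only numpy, scipy, OpenCV 4.12 (cv2) and the standard library are available. Lean on these libraries where they do the work, as an engineer would, in place of code of your own. Each camera call takes 0.05 s, during which the arm holds its last target. There are 200 camera calls.

## Working session

There is one attempt and no reset: what is moved stays moved. The work goes in short steps, Python scripts to look and compute and a tool call to move; the robot and the scene stay as the last step left them, time stands still between calls to the robot, and variables do not carry over. Pictures are saved under pics/ and viewed, at most 10 in all, crops included, and the job is handed in when it is done.

Besides the shell and the picture viewer there is one more tool, called after "Call:" as name(argument=value, ...) on one line, values as JSON. servo_tool: Moves the arm, as the interface text tells. Its arguments: {"type":"object","properties":{"steps":{"type":"array"},"squeeze":{"type":"number"}},"required":["steps"]}

```bash
mkdir -p pics; ls; python3 - <<'E'
from plant import arm
import cv2,numpy as np
s=arm.read_state();print(s)
for c in ["scene","top"]:
    im=arm.read_camera(c);cv2.imwrite(f"pics/{c}0.png",im)
    p=arm.camera_params(c);print(c,p)
    for l in ["holder","cover_mid","push_step","pad","tape_measure","screw_box","wax_tin"]:
        r=arm.cut_out(c,l)
        print(l,[(round(d["p"],2),np.round(d["uv"]).tolist(),int(d["pixels"].sum())) for d in r[:2]])
print(arm.read_state()["t"])
E
```

```text
pics
{'t': 0.0, 'joint_pos': array([-1.46410153e+00,  2.45791805e-01,  1.55898648e+00, -3.01525849e-05,
        1.33868839e+00, -1.74105544e-01]), 'joint_velocities': array([-1.42351596e-04, -1.42565271e-03, -9.25002720e-05, -1.83781393e-03,
        1.73888772e-04,  7.40910583e-04]), 'joint_efforts': array([ 3.09839479e-04, -4.15826547e+01, -3.14604235e+01,  6.85422169e-02,
        3.31247156e-02, -1.36888129e-04]), 'tcp_pos': array([ 0.1800543 , -0.62388969,  0.17317446]), 'tcp_rot': array([-3.10882259e+00, -4.39381040e-01, -5.31111627e-05]), 'contact_force': array([ 0.21396757, -0.50955211, -0.07199638]), 'wrist_torque': array([0.01154335, 0.00584663, 0.00111914]), 'finger_force': 0.0, 'width': 0.09417820651383746}
scene {'fx': 351.697587534418, 'fy': 351.697587534418, 'cx': 254.68879799861745, 'cy': 196.6921454518015, 'R': array([[ 0.70821323, -0.70594979,  0.00830177],
       [-0.32911254, -0.34052516, -0.88075397],
       [ 0.62459504,  0.62102939, -0.47350135]]), 't': array([-0.6587781 ,  0.11976392,  0.75700566])}
holder [(0.88, [182.0, 207.0], 428)]
cover_mid []
push_step [(0
[... 165 characters left out ...]
82.0, 276.0], 1912)]
top {'fx': 385.61818387549823, 'fy': 385.61818387549823, 'cx': 254.43178848677874, 'cy': 194.857687974157, 'R': array([[-0.10878464, -0.99406057,  0.00308116],
       [-0.97099833,  0.10559596, -0.21450348],
       [ 0.2129041 , -0.02632649, -0.97671836]]), 't': array([-0.33501579,  0.61017519,  0.87165482])}
holder [(0.92, [202.0, 240.0], 3073)]
cover_mid [(0.92, [195.0, 248.0], 839)]
push_step [(0.98, [197.0, 250.0], 827), (0.49, [325.0, 244.0], 1225)]
pad [(0.97, [212.0, 225.0], 1991)]
tape_measure [(0.57, [316.0, 188.0], 446)]
screw_box [(0.96, [178.0, 156.0], 1205), (0.25, [326.0, 246.0], 1148)]
wax_tin [(0.63, [325.0, 246.0], 1153), (0.49, [198.0, 247.0], 799)]
0.8
```

```bash
python3 - <<'E'
import cv2
a=cv2.imread("pics/top0.png")[110:310,120:387]
cv2.imwrite("pics/topc.png",cv2.resize(a,None,fx=3,fy=3,interpolation=cv2.INTER_CUBIC)[:600,:800])
E
```

```text
(no output)
```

View pics/scene0.png

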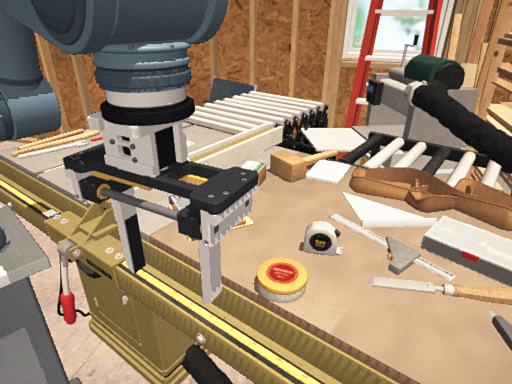

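View pics/topc.png

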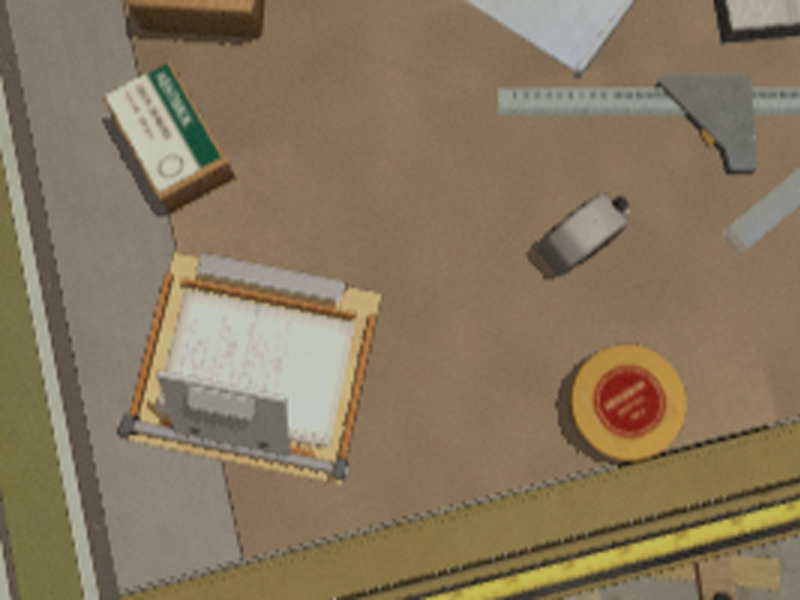

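The scene view shows the gripper hiding the holder. The top crop shows the holder with its hinge bar on the robot side (ears at crop (128,426) and (340,470)) and the lip on the far side (200..345, 255..290). The cover stands with its step near (222,402).

```bash
cat > h.py <<'E'
import numpy as np
from scipy.optimize import least_squares
from scipy.spatial.transform import Rotation as Ro
def proj(p,X):
    c=np.atleast_2d(X)@p["R"].T+p["t"]
    return np.c_[p["fx"]*c[:,0]/c[:,2]+p["cx"],p["fy"]*c[:,1]/c[:,2]+p["cy"]]
def ray(p,uv,z):
    d=p["R"].T@np.array([(uv[0]-p["cx"])/p["fx"],(uv[1]-p["cy"])/p["fy"],1]);o=-p["R"].T@p["t"]
    return o+d*(z-o[2])/d[2]
def W(q,L): # q=x,y,yaw(,z)
    c,s=np.cos(q[2]),np.sin(q[2]);L=np.atleast_2d(L)
    return np.c_[q[0]+c*L[:,0]-s*L[:,1],q[1]+s*L[:,0]+c*L[:,1],L[:,2]+(q[3] if len(q)>3 else 0)]
E
python3 - <<'E'
from h import *
from plant import arm
p=arm.camera_params("top")
uv=np.array([[172,255],[381,292],[343,480],[125,437]])/3+[120,110]
L=np.array([[82,92,6],[82,-92,6],[-82,-92,6],[-82,92,6]])/1e3
r=least_squares(lambda q:(proj(p,W(q,L))-uv).ravel(),[.5,.2,0.])
print(r.x,r.fun.round(1))
q=r.x
for n,l in dict(lip1=[64,62,33.5],lip2=[64,-62,33.5],lipw1=[77,62,33.5],lipw2=[77,-62,33.5],ear1=[-70,82,30],ear2=[-70,-82,30],hinge=[-70,0,26],coverL=[-70,48,154],coverR=[-70,-48,154]).items():
    l=np.array(l)/1e3;print(n,W(q,l).round(3),((proj(p,W(q,l))[0]-[120,110])*3).round())
for l,z in dict(tape_measure=.068,screw_box=.051,wax_tin=.033).items():
    for d in arm.cut_out("top",l)[:2]: print(l,d["p"],ray(p,d["uv"],z).round(3))
E
```

```text
[ 0.50256013 -0.26585413 -0.29948426] [-0.1 -1.3 -0.1 -0.3 -0.2  0.7  0.4  0.8]
lip1 [[ 0.582 -0.225  0.034]] [195. 271.]
lip2 [[ 0.545 -0.344  0.034]] [341. 299.]
lipw1 [[ 0.594 -0.229  0.034]] [199. 256.]
lipw2 [[ 0.558 -0.348  0.034]] [344. 284.]
ear1 [[ 0.46  -0.167  0.03 ]] [135. 426.]
ear2 [[ 0.411 -0.324  0.03 ]] [332. 464.]
hinge [[ 0.436 -0.245  0.026]] [234. 445.]
coverL [[ 0.45  -0.199  0.154]] [143. 422.]
coverR [[ 0.422 -0.291  0.154]] [275. 448.]
tape_measure 0.57 [ 0.571 -0.551  0.068]
screw_box 0.96 [ 0.694 -0.22   0.051]
screw_box 0.25 [ 0.429 -0.558  0.051]
wax_tin 0.63 [ 0.431 -0.558  0.033]
wax_tin 0.49 [ 0.462 -0.249  0.033]
```

```bash
cat >> h.py <<'E'
Q=[0.50256,-0.26585,-0.29948]
def st(arm):
    s=arm.read_state();R=Ro.from_rotvec(s["tcp_rot"]).as_matrix()
    c,n=np.cos(Q[2]),np.sin(Q[2]);H=np.array([[c,n,0],[-n,c,0],[0,0,1]])
    l=H@(s["tcp_pos"]-[Q[0],Q[1],0])
    yaw=np.degrees(np.arctan2(R[1,0],R[0,0])-Q[2])
    print("t %.2f"%s["t"],"local mm",(l*1e3).round(1),"yaw err deg %.1f"%yaw,"tilt",np.degrees(np.arccos(-R[2,2])).round(2),"F local",(H@s["contact_force"]).round(1),"w",round(s["width"],4))
    return l
E
python3 - <<'E'
from h import *
from plant import arm
p=arm.camera_params("top")
uv=np.array([[162,374],[287,400]])/3+[120,110]
f=lambda a:(proj(p,W(Q,[[-.07+.128*np.cos(a[0])-.002*np.sin(a[0]),y+a[1],.026+.128*np.sin(a[0])+.002*np.cos(a[0])] for y in(.048,-.048)]))-uv).ravel()
for a0 in (.8,1.3,1.7): r=least_squares(f,[a0,0]);print(r.x,r.fun.round(1))
st(arm)
E
```

```text
[ 1.27017546 -0.00260283] [-0.9  0.1  0.9 -0.1]
[ 1.27017546 -0.00260283] [-0.9  0.1  0.9 -0.1]
[ 1.27017546 -0.00260283] [-0.9  0.1  0.9 -0.1]
t 0.95 local mm [-202.2 -437.9  174.3] yaw err deg 33.2 tilt 0.0 F local [-0.2  0.1  0.8] w 0.0942
```

Call:
servo_tool(steps=[[0, [0, 0, 0], 0.83], [0, [0, 0, 0], 0.83], [0, [0, 0, 0], 0.83], [0, [0, 0, 0], 0.83], [0, [0, 0, 0], 0.83], [0, [0.2, -0.5, 0], 0], [0, [0.2, -0.8, 0], 0], [0, [0.2, -0.8, 0], 0]], squeeze=10)

```text
t: 1.75
tcp_pos: [0.24, -0.5322, 0.1741]
tcp_rot: [-3.106, 0.469, -0.0]
contact_force: [0.3, 0.6, 1.4]
width: 0.0335
finger_force: 0.0
```

```bash
python3 -c "
from h import *
from plant import arm
st(arm)"
```

```text
t 1.75 local mm [-172.3 -331.9  174.1] yaw err deg -0.0 tilt 0.01 F local [0.1 0.6 1.4] w 0.0335
```

Call:
servo_tool(steps=[[0, [0.09, -0.83, 0], 0], [0, [0.09, -0.83, 0], 0], [0, [0.09, -0.83, 0], 0], [0, [0.09, -0.83, 0], 0], [0, [0.09, -0.83, 0], 0], [0, [0.09, -0.83, 0], 0], [0, [0.09, -0.83, 0], 0], [0, [0.09, -0.83, 0], 0]])

```text
t: 2.55
tcp_pos: [0.3722, -0.2248, 0.1745]
tcp_rot: [3.106, -0.468, 0.001]
contact_force: [0.6, 0.5, -0.2]
width: 0.0007
finger_force: 0.0
```

```bash
python3 - <<'E'
from h import *
from plant import arm
import cv2
st(arm)
for c in ("wrist","scene"):
    p=arm.camera_params(c);im=arm.read_camera(c);cv2.imwrite(f"pics/{c}1.png",im)
    print(c,(-p["R"].T@p["t"]).round(3))
    for n,l in dict(hinge=[-70,0,26],edgeL=[-32,48,148],edgeR=[-32,-48,148],lip1=[64,62,33.5],lip2=[64,-62,33.5],c1=[82,92,6],c2=[82,-92,6],c3=[-82,-92,6],c4=[-82,92,6]).items():
        print(n,proj(p,W(Q,np.array(l)/1e3))[0].round())
E
```

```text
t 2.55 local mm [-136.6    0.8  174.5] yaw err deg 0.0 tilt 0.05 F local [ 0.5  0.7 -0.2] w 0.0007
wrist [ 0.44  -0.245  0.385]
hinge [256. 112.]
edgeL [187.  57.]
edgeR [326.  57.]
lip1 [192. -31.]
lip2 [320. -31.]
c1 [167. -40.]
c2 [345. -39.]
c3 [334. 122.]
c4 [177. 122.]
scene [ 0.033 -0.894  0.469]
hinge [183. 212.]
edgeL [187. 156.]
edgeR [201. 171.]
lip1 [223. 188.]
lip2 [243. 208.]
c1 [225. 191.]
c2 [255. 221.]
c3 [191. 239.]
c4 [168. 204.]
```

View pics/wrist1.png

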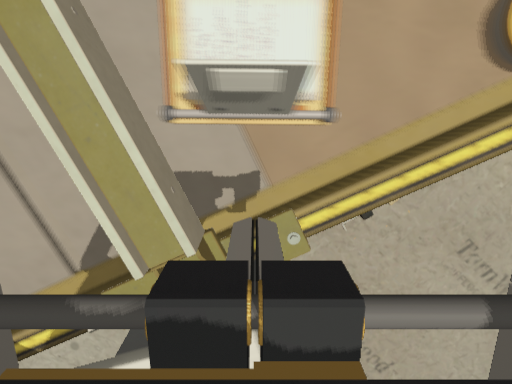

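View pics/scene1.png

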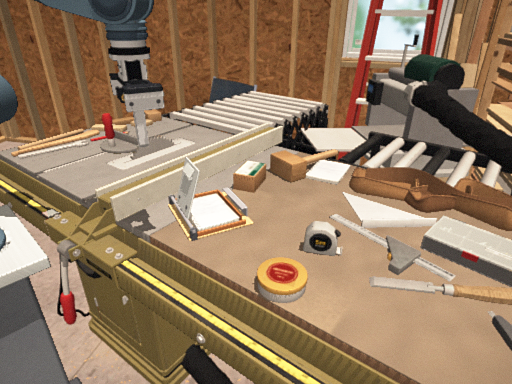

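The wrist view is motion-blurred: hinge bar at row 113, columns 163 to 338, and the cover's free edge at row 62. The scene view shows the cover standing and leaning slightly towards the lip, with the arm clear of it. I'll take one sharp wrist picture now that the arm is still.

```bash
python3 - <<'E'
from h import *
from plant import arm
import cv2
st(arm)
p=arm.camera_params("wrist");im=arm.read_camera("wrist")
cv2.imwrite("pics/w2.png",cv2.resize(im[0:140,140:365],None,fx=3.5,fy=3.5,interpolation=cv2.INTER_CUBIC))
for n,l in dict(ear1=[-70,82,30],ear2=[-70,-82,30],edgeL=[-32,48,148],edgeR=[-32,-48,148],c3=[-82,-92,6],c4=[-82,92,6]).items():
        print(n,((proj(p,W(Q,np.array(l)/1e3))[0]-[140,0])*3.5).round())
print(p["fx"])
E
```

```text
t 2.65 local mm [-136.5    2.7  174.3] yaw err deg 0.4 tilt 0.05 F local [-0.1  0.2  0.7] w 0.0005
ear1 [148. 389.]
ear2 [678. 393.]
edgeL [179. 199.]
edgeR [664. 203.]
c3 [688. 430.]
c4 [135. 425.]
318.3695438956543
```

View pics/w2.png

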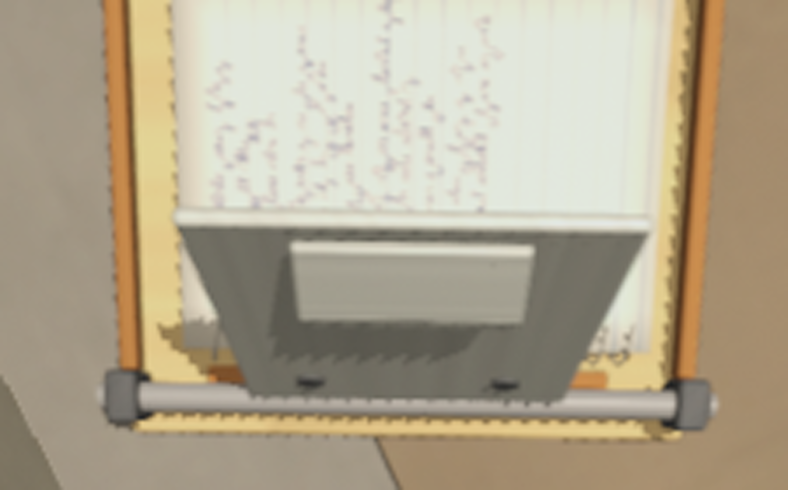

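The sharp wrist view confirms the holder pose to about 1 mm: ears at crop (126,398) and (692,403). The cover's free edge is at rows 215 to 230 and the step is centred at (411,283). I'll come down behind the cover next.

Call:
servo_tool(steps=[[0, [0.12, 0, 0.3], 0], [0, [0.15, 0, 0.45], 0], [0, [0.15, 0, 0.45], 0], [0, [0.15, 0, 0.35], 0], [0, [0.1, 0, 0.15], 0], [0, [0, 0, 0], 0], [0, [0, 0, 0], 0]])

```text
t: 3.4
tcp_pos: [0.4039, -0.2371, 0.09]
tcp_rot: [3.106, -0.468, 0.001]
contact_force: [0.0, 0.2, 0.4]
width: 0.0006
finger_force: 0.0
```

```bash
python3 -c "
from h import *
from plant import arm
st(arm)"
```

```text
t 3.40 local mm [-102.7   -1.6   90. ] yaw err deg 0.0 tilt 0.05 F local [-0.   0.2  0.4] w 0.0006
```

Call:
servo_tool(steps=[[0, [0.4, 0, 0], 0], [0, [0.4, 0, 0], 0], [0, [0.12, 0, 0.05], 0], [0, [0.12, 0, 0.05], 0], [0, [0.11, 0, 0.07], 0], [0, [0.11, 0, 0.07], 0], [0, [0.1, 0, 0.09], 0], [0, [0.1, 0, 0.09], 0]])

```text
t: 4.2
tcp_pos: [0.4737, -0.2576, 0.0677]
tcp_rot: [-3.106, 0.467, 0.001]
contact_force: [-0.4, 1.0, 0.5]
width: 0.0008
finger_force: 0.2
```

```bash
python3 - <<'E'
from h import *
from plant import arm
import cv2
st(arm)
im=arm.read_camera("scene");cv2.imwrite("pics/s3.png",cv2.resize(im[100:260,110:300],None,fx=3.5,fy=3.5,interpolation=cv2.INTER_CUBIC))
E
```

```text
t 4.20 local mm [-30.   -0.6  67.7] yaw err deg 0.0 tilt 0.02 F local [-0.7  0.9  0.5] w 0.0008
```

View pics/s3.png

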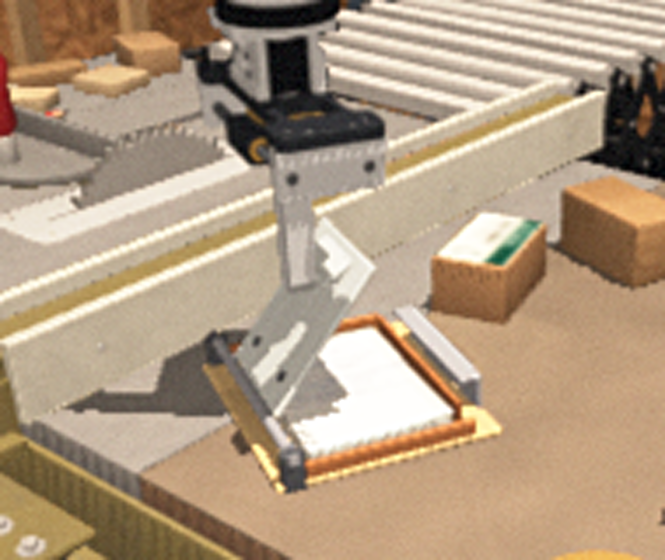

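The finger is folding the cover smoothly. It now leans well over the pad at about 0.75 rad, with the fingertip below the step.

Call:
servo_tool(steps=[[0, [0.08, 0, 0.1], 0], [0, [0.08, 0, 0.1], 0], [0, [0.05, 0, 0.12], 0], [0, [0.05, 0, 0.12], 0], [0, [0.03, 0, 0.1], 0], [0, [0.02, 0, 0.1], 0], [0, [0.01, 0, 0.1], 0], [0, [0.01, 0, 0.08], 0]])

```text
t: 5.05
tcp_pos: [0.4894, -0.2625, 0.0269]
tcp_rot: [-3.107, 0.467, -0.0]
contact_force: [1.3, 0.3, 1.5]
width: 0.0005
finger_force: 0.5
```

```bash
python3 -c "
from h import *
from plant import arm
st(arm)"
```

```text
t 5.05 local mm [-13.6  -0.7  26.9] yaw err deg 0.0 tilt 0.0 F local [1.2 0.7 1.5] w 0.0005
```

Call:
servo_tool(steps=[[0, [0, 0, 0.03], 0], [0, [0, 0, 0], 0]])

```text
t: 5.25
tcp_pos: [0.4891, -0.2624, 0.0255]
tcp_rot: [-3.106, 0.467, 0.001]
contact_force: [0.1, -0.7, 0.5]
width: 0.0005
finger_force: 0.2
```

Call:
servo_tool(steps=[[0, [0, 0, 0.03], 0], [0, [0, 0, 0], 0]])

```text
t: 5.45
tcp_pos: [0.4894, -0.2625, 0.0243]
tcp_rot: [3.107, -0.467, 0.0]
contact_force: [0.4, -0.0, 0.5]
width: 0.0003
finger_force: 0.3
```

```bash
python3 - <<'E'
from h import *
from plant import arm
import cv2
st(arm)
a=arm.read_camera("scene")[140:250,140:290];b=arm.read_camera("wrist")[0:290,120:400]
a=cv2.resize(a,(520,381),interpolation=cv2.INTER_CUBIC)
b=cv2.resize(b,None,fx=1,fy=1)
o=np.zeros((400,800,3),np.uint8);o[:381,:520]=a;o[:290,520:800]=b
cv2.imwrite("pics/c4.png",o)
E
```

```text
t 5.45 local mm [-13.5  -0.7  24.3] yaw err deg 0.0 tilt 0.02 F local [0.3 0.1 0.5] w 0.0003
```

View pics/c4.png

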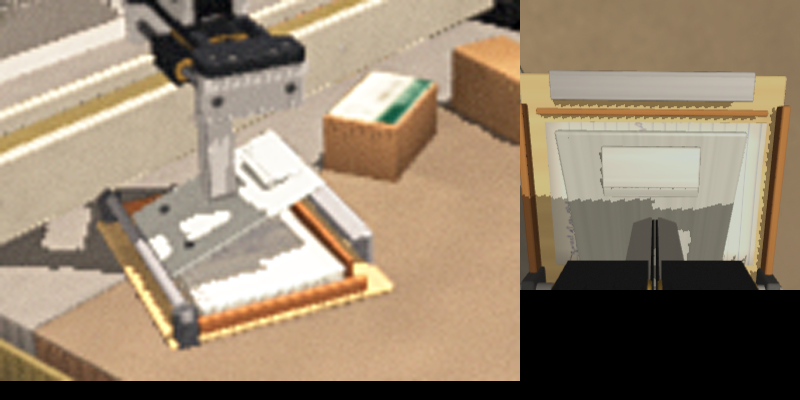

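```bash
python3 - <<'E'
from h import *
from plant import arm
s=arm.read_state();p=arm.camera_params("wrist")
print("cam",(-p["R"].T@p["t"]).round(3), "tcp proj",proj(p,s["tcp_pos"]), "fx",p["fx"])
uv=np.array([[155,132],[347,132.]])
E=lambda th,r,yo:W(Q,[[-.07+r*np.cos(th),y+yo,.026+r*np.sin(th)] for y in(.048,-.048)])
r=least_squares(lambda a:(proj(p,E(*a))-uv).ravel(),[.3,.13,0]);print("theta,r,yo",r.x,r.fun.round(1))
for n,l in dict(lip1=[64,62,33.5],lip2=[64,-62,33.5],w1=[77,62,33.5],w2=[77,-62,33.5],edge0L=[58,48,26],edge0R=[58,-48,26],c1=[82,92,6],c2=[82,-92,6]).items(): print(n,proj(p,W(Q,np.array(l)/1e3))[0].round()+[400,0])
E
```

```text
cam [ 0.557 -0.283  0.235] tcp proj [[255.27637762 212.70692213]] fx 318.3695438956543
theta,r,yo [0.38941318 0.12466192 0.00168026] [ 0.  -0.1 -0.   0.1]
lip1 [552.  96.]
lip2 [757.  96.]
w1 [550.  73.]
w2 [758.  73.]
edge0L [579. 106.]
edge0R [730. 106.]
c1 [518.  69.]
c2 [791.  70.]
```

```bash
python3 - <<'E'
from h import *
from plant import arm
p=arm.camera_params("scene")
E=lambda th,r,yo:W(Q,[[-.07+r*np.cos(th),y+yo,.026+r*np.sin(th)] for y in(.048,-.048)])
for uv in ([[202,163.4],[216.6,176.3]],[[217.3,177.5],[233.2,191.9]]):
    r=least_squares(lambda a:(proj(p,E(a[0],.128,a[1]))-np.array(uv)).ravel(),[.5,0]);print(r.x,r.fun.round(1))
for T in ([-30,-.6,67.7],[-13.5,-.7,24.3],[-13.5,-.7,50]): print((proj(p,W(Q,np.array(T)/1e3))[0]).round(1))
E
python3 -c "
import cv2
a=cv2.imread('pics/c4.png');cv2.imwrite('pics/c4z.png',cv2.resize(a[110:290,520:800],None,fx=2.8,fy=2.8,interpolation=cv2.INTER_CUBIC))"
```

```text
[0.29101769 0.13138238] [ 1.3  0.3 -1.  -0.4]
[0.32658546 0.01574753] [ 0.6 -0.2 -0.4  0.1]
[197.1 193.4]
[204.6 207.3]
[203.9 198.3]
```

View pics/c4z.png

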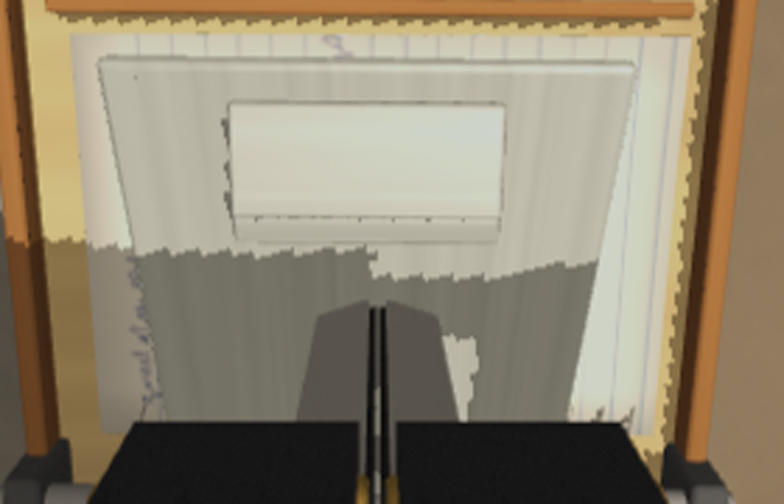

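```bash
python3 - <<'E'
from h import *
from plant import arm
s=arm.read_state();p=arm.camera_params("wrist");R=Ro.from_rotvec(s["tcp_rot"]).as_matrix()
for d in ([0,0,0],[8,0,0],[0,0,-25],[8,0,-25],[-8,0,-25],[12,0,-25],[0,9,-25]): print(d,proj(p,s["tcp_pos"]+R@np.array(d)/1e3)[0].round(1))
E
```

```text
[0, 0, 0] [255.3 212.7]
[8, 0, 0] [255.3 201.7]
[0, 0, -25] [255.4 225.6]
[8, 0, -25] [255.4 213.3]
[-8, 0, -25] [255.4 237.6]
[12, 0, -25] [255.4 207.1]
[0, 9, -25] [269.9 225.6]
```

The finger end in the scene view, (204,197), matches z of about 50 mm, not the reported 24 mm. So the real tip sits about 25 mm above the reported TCP and the cover is still at about 0.35 rad. I'll keep pressing down and watch the force.

Call:
servo_tool(steps=[[0, [0.02, 0, 0.08], 0], [0, [0.02, 0, 0.08], 0], [0, [0.01, 0, 0.08], 0], [0, [0.01, 0, 0.06], 0], [0, [0, 0, 0], 0]])

```text
t: 6.05
tcp_pos: [0.4919, -0.2632, 0.0086]
tcp_rot: [-3.106, 0.467, 0.002]
contact_force: [-0.4, -0.1, 0.0]
width: 0.0006
finger_force: 0.3
```

Call:
servo_tool(steps=[[0, [0, 0, 0.04], 0], [0, [0, 0, 0], 0]])

```text
t: 6.25
tcp_pos: [0.4921, -0.2633, 0.007]
tcp_rot: [-3.106, 0.467, 0.0]
contact_force: [0.4, -0.2, 0.9]
width: 0.0007
finger_force: 0.3
```

Call:
servo_tool(steps=[[0, [0, 0, 0.04], 0], [0, [0, 0, 0], 0]])

```text
t: 6.45
tcp_pos: [0.4922, -0.2634, 0.0052]
tcp_rot: [3.107, -0.467, 0.0]
contact_force: [0.4, -0.3, 0.8]
width: 0.0002
finger_force: 0.3
```

Call:
servo_tool(steps=[[0, [0, 0, 0.04], 0], [0, [0, 0, 0], 0]])

```text
t: 6.65
tcp_pos: [0.4923, -0.2634, 0.0031]
tcp_rot: [3.107, -0.467, 0.0]
contact_force: [0.0, -0.3, 0.8]
width: 0.0006
finger_force: 0.4
```

```bash
cat > th.py <<'E'
from h import *
from plant import arm
import cv2
l=st(arm)
def corners(m):
    m=m.astype(np.uint8);n,lab,stt,_=cv2.connectedComponentsWithStats(m)
    m=(lab==1+np.argmax(stt[1:,4]))
    v,u=np.nonzero(m);return m,u,v
p=arm.camera_params("wrist");im=arm.read_camera("wrist");cv2.imwrite("pics/wl.png",im)
for d in arm.cut_out("wrist","cover_mid")[:1]:
    m,u,v=corners(d["pixels"]);t=v.min()
    row=t+4;uu=np.nonzero(m[row])[0]
    print("p",d["p"],"top row",t,"cols at +4",uu.min(),uu.max())
    uv=np.array([[uu.min(),t],[uu.max(),t]],float)
    E=lambda th,r,yo:W(Q,[[-.07+r*np.cos(th),y+yo,.026+r*np.sin(th)] for y in(.048,-.048)])
    r=least_squares(lambda a:(proj(p,E(a[0],.128,a[1]))-uv).ravel(),[.3,0]);print("theta,yo",r.x.round(3),r.fun.round(1))
    for th in(0,.1,.2,.3): print(th,proj(p,E(th,.128,0)).round(0).tolist(), proj(p,E(th,.142,0)).round(0).tolist())
E
python3 th.py
```

```text
t 6.65 local mm [-10.6  -0.7   3.1] yaw err deg 0.0 tilt 0.01 F local [ 0.1 -0.3  0.8] w 0.0006
p 0.96 top row 116 cols at +4 163 338
theta,yo [0.081 0.002] [-1.3 -3.6  1.3 -3.3]
0 [[170.0, 111.0], [338.0, 112.0]] [[169.0, 86.0], [340.0, 86.0]]
0.1 [[164.0, 113.0], [344.0, 113.0]] [[162.0, 85.0], [347.0, 86.0]]
0.2 [[158.0, 117.0], [351.0, 118.0]] [[154.0, 88.0], [355.0, 88.0]]
0.3 [[150.0, 125.0], [358.0, 125.0]] [[145.0, 94.0], [364.0, 95.0]]
```

Call:
servo_tool(steps=[[0, [0, 0, 0.04], 0], [0, [0, 0, 0.02], 0], [0, [0, 0, 0], 0]])

```text
t: 7.05
tcp_pos: [0.4923, -0.2634, 0.0002]
tcp_rot: [-3.107, 0.467, -0.0]
contact_force: [0.7, 0.3, 0.6]
width: 0.0006
finger_force: 0.4
```

Call:
servo_tool(steps=[[0, [0, 0, 0.03], 0], [0, [0, 0, 0], 0]])

```text
t: 7.25
tcp_pos: [0.4922, -0.2634, -0.0014]
tcp_rot: [3.107, -0.467, 0.0]
contact_force: [0.0, -0.7, 1.0]
width: 0.0005
finger_force: 0.4
```

Call:
servo_tool(steps=[[0, [0, 0, 0.03], 0], [0, [0, 0, 0], 0]])

```text
t: 7.45
tcp_pos: [0.4922, -0.2634, -0.0029]
tcp_rot: [-3.107, 0.467, 0.0]
contact_force: [0.6, -0.8, 0.6]
width: 0.0006
finger_force: 0.4
```

Call:
servo_tool(steps=[[0, [0, 0, 0.03], 0], [0, [0, 0, 0], 0]])

```text
t: 7.65
tcp_pos: [0.4922, -0.2635, -0.0036]
tcp_rot: [-3.107, 0.467, 0.001]
contact_force: [-1.5, 1.7, 6.9]
width: 0.0006
finger_force: 3.5
```

```bash
python3 th.py
```

```text
t 7.65 local mm [-10.6  -0.8  -3.6] yaw err deg 0.1 tilt 0.03 F local [-2.   1.2  6.9] w 0.0006
p 0.91 top row 116 cols at +4 165 337
theta,yo [-0.019  0.002] [ 0.1 -4.5 -0.1 -4.2]
0 [[167.0, 112.0], [341.0, 112.0]] [[166.0, 85.0], [343.0, 85.0]]
0.1 [[161.0, 113.0], [348.0, 113.0]] [[158.0, 84.0], [351.0, 85.0]]
0.2 [[153.0, 118.0], [355.0, 118.0]] [[149.0, 87.0], [359.0, 87.0]]
0.3 [[145.0, 126.0], [363.0, 126.0]] [[139.0, 94.0], [369.0, 94.0]]
```

Pressed flat: the force rose to about 7 N and the measured angle is about 0. Now I'll slide forward to the step under light pressure.

Call:
servo_tool(steps=[[0, [0.06, 0, 0.01], 0], [0, [0.06, 0, 0], 0], [0, [0.06, 0, 0], 0], [0, [0.06, 0, 0], 0], [0, [0.06, 0, 0], 0], [0, [0.06, 0, 0], 0], [0, [0.06, 0, 0], 0], [0, [0, 0, 0], 0]])

```text
t: 8.55
tcp_pos: [0.5101, -0.2689, -0.0044]
tcp_rot: [-3.106, 0.466, 0.01]
contact_force: [-9.6, 2.0, 12.4]
width: 0.0004
finger_force: 5.9
```

```bash
python3 th.py
```

```text
t 8.55 local mm [ 8.1 -0.7 -4.4] yaw err deg 0.1 tilt 0.38 F local [-9.8 -0.9 12.4] w 0.0004
p 0.69 top row 140 cols at +4 167 336
theta,yo [-0.042  0.002] [ 1.6  5.  -1.6  5.4]
0 [[169.0, 146.0], [340.0, 146.0]] [[167.0, 120.0], [342.0, 121.0]]
0.1 [[163.0, 150.0], [346.0, 151.0]] [[160.0, 123.0], [349.0, 124.0]]
0.2 [[156.0, 158.0], [353.0, 158.0]] [[152.0, 129.0], [357.0, 130.0]]
0.3 [[148.0, 169.0], [360.0, 169.0]] [[143.0, 140.0], [366.0, 141.0]]
```

```bash
python3 - <<'E'
import cv2,numpy as np
from plant import arm
b=cv2.imread("pics/wl.png")[60:260,120:390]
a=arm.read_camera("scene")[160:250,150:270]
o=np.zeros((600,800,3),np.uint8)
b=cv2.resize(b,None,fx=1.9,fy=1.9,interpolation=cv2.INTER_CUBIC);o[:b.shape[0],:b.shape[1]]=b
a=cv2.resize(a,(287,215),interpolation=cv2.INTER_CUBIC);o[:215,513:800]=a
cv2.imwrite("pics/c9.png",o[:400])
E
```

```text
(no output)
```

View pics/c9.png

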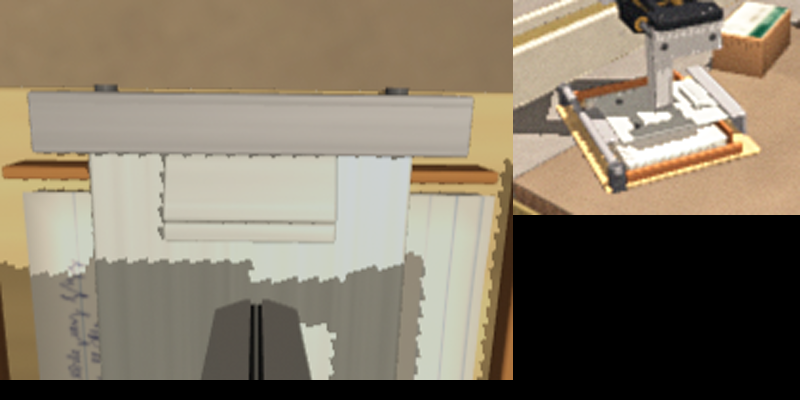

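The cover lies flat and its front edge has gone beneath the lip. The step foot is at image row of about 187, and the fingertip, at row 218, is still short of it.

```bash
python3 - <<'E'
from h import *
from plant import arm
s=arm.read_state();p=arm.camera_params("wrist");R=Ro.from_rotvec(s["tcp_rot"]).as_matrix()
for s_ in (0,5,10,14): print(s_,proj(p,W(Q,np.array([[25+s_,25,28],[25+s_,-25,28],[25+s_,0,37]])/1e3)).round(0).tolist())
st(arm)
E
```

```text
0 [[211.0, 203.0], [297.0, 203.0], [254.0, 208.0]]
5 [[211.0, 195.0], [297.0, 195.0], [254.0, 199.0]]
10 [[211.0, 187.0], [298.0, 187.0], [254.0, 191.0]]
14 [[211.0, 180.0], [298.0, 180.0], [254.0, 184.0]]
t 8.70 local mm [ 8.  -0.7 -4.4] yaw err deg 0.1 tilt 0.36 F local [-9.5 -0.4 11.3] w 0.0004
```

Call:
servo_tool(steps=[[0, [0.06, 0, -0.01], 0], [0, [0.06, 0, 0], 0], [0, [0.06, 0, 0], 0], [0, [0.06, 0, 0], 0], [0, [0.06, 0, 0], 0], [0, [0.04, 0, 0], 0], [0, [0, 0, 0], 0]])

```text
t: 9.4
tcp_pos: [0.527, -0.2741, -0.0042]
tcp_rot: [-3.106, 0.466, 0.007]
contact_force: [-3.9, 1.1, 6.5]
width: 0.0003
finger_force: 3.6
```

```bash
python3 -c "
from h import *
from plant import arm
st(arm)"
```

```text
t 9.40 local mm [25.8 -0.6 -4.2] yaw err deg 0.1 tilt 0.25 F local [-4.  -0.1  6.5] w 0.0003
```

Fx matches plain sliding friction, so the step isn't reached yet. I'll creep on to it.

Call:
servo_tool(steps=[[0, [0.04, 0, 0], 0], [0, [0.04, 0, 0], 0], [0, [0, 0, 0], 0]])

```text
t: 9.7
tcp_pos: [0.5298, -0.2748, -0.0046]
tcp_rot: [-3.105, 0.466, 0.011]
contact_force: [-8.4, 1.7, 8.8]
width: 0.0007
finger_force: 6.2
```

Call:
servo_tool(steps=[[0, [0.03, 0, 0], 0], [0, [0.03, 0, 0], 0], [0, [0, 0, 0], 0]])

```text
t: 10.0
tcp_pos: [0.5298, -0.2746, -0.0054]
tcp_rot: [-3.103, 0.465, 0.022]
contact_force: [-15.7, 4.6, 11.9]
width: 0.0003
finger_force: 9.5
```

Call:
servo_tool(steps=[[0, [0.04, 0, -0.01], 0], [0, [0.04, 0, -0.01], 0], [0, [0, 0, 0], 0]])

```text
t: 10.3
tcp_pos: [0.5299, -0.2742, -0.006]
tcp_rot: [-3.101, 0.463, 0.036]
contact_force: [-24.0, 4.5, 13.9]
width: 0.0002
finger_force: 14.6
```

```bash
python3 - <<'E'
from h import *
from plant import arm
import cv2
st(arm)
cv2.imwrite("pics/w_push.png",arm.read_camera("wrist"))
p=arm.camera_params("wrist")
for d in arm.cut_out("wrist","push_step")[:1]:
    m=d["pixels"];v,u=np.nonzero(m);print(d["p"],u.min(),u.max(),v.min(),v.max())
for s_ in (10,12,14): print(s_,proj(p,W(Q,np.array([[25+s_,25,37],[25+s_,-25,37]])/1e3)).round(1).tolist())
E
```

```text
t 10.30 local mm [28.5  0.1 -6. ] yaw err deg 0.2 tilt 1.37 F local [-24.2  -2.8  13.9] w 0.0002
0.76 170 336 178 344
10 [[210.8, 227.9], [300.1, 228.2]]
12 [[210.7, 224.5], [300.3, 224.9]]
14 [[210.6, 221.2], [300.4, 221.6]]
```

Call:
servo_tool(steps=[[0, [-0.04, 0, 0], 0], [0, [-0.04, 0, 0], 0], [0, [0, 0, 0], 0]])

```text
t: 10.7
tcp_pos: [0.5298, -0.2745, -0.0048]
tcp_rot: [-3.103, 0.465, 0.02]
contact_force: [-13.1, 2.5, 8.2]
width: 0.0007
finger_force: 10.3
```

Call:
servo_tool(steps=[[0, [0, 0, -0.1], 0], [0, [0, 0, -0.2], 0], [0, [0, 0, -0.4], 0], [0, [0, 0, -0.8], 0], [0, [0, 0, -0.8], 0], [0, [0, 0, -0.6], 0], [0, [0, 0, 0], 0], [0, [0, 0, 0], 0]])

```text
t: 11.5
tcp_pos: [0.5349, -0.2765, 0.1414]
tcp_rot: [-3.107, 0.467, 0.001]
contact_force: [-0.4, -0.3, -0.9]
width: 0.0009
finger_force: 0.0
```

```bash
python3 - <<'E'
from h import *
from plant import arm
import cv2
st(arm)
p=arm.camera_params("wrist");b=arm.read_camera("wrist")
for s_ in (8,10,12,14): print(s_,proj(p,W(Q,np.array([[25+s_,25,28],[25+s_,-25,28],[25+s_,0,37]])/1e3)).round(1).tolist())
t=arm.read_camera("top")[180:280,150:260]
b=cv2.resize(b[60:260,110:400],(493,340),interpolation=cv2.INTER_CUBIC);o=np.zeros((400,800,3),np.uint8);o[:340,:493]=b
o[:273,498:798]=cv2.resize(t,(300,273),interpolation=cv2.INTER_CUBIC);cv2.imwrite("pics/fin.png",o)
E
```

```text
t 11.50 local mm [ 34.1  -0.6 141.4] yaw err deg 0.0 tilt 0.02 F local [-0.3 -0.4 -0.9] w 0.0009
8 [[230.4, 178.8], [278.4, 178.9], [254.4, 180.8]]
10 [[230.3, 176.9], [278.5, 177.0], [254.4, 178.8]]
12 [[230.3, 175.0], [278.5, 175.1], [254.4, 176.9]]
14 [[230.3, 173.2], [278.5, 173.2], [254.4, 175.0]]
```

View pics/fin.png

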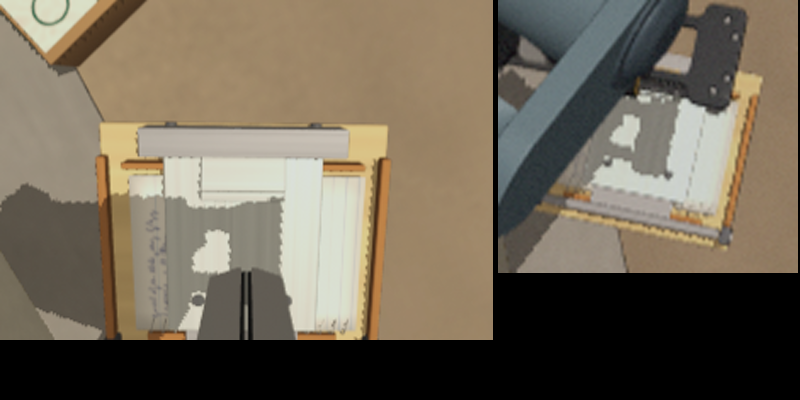

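The cover lies flat with its front edge beneath the lip, and it stays there with the arm clear. The step line is at row 172 to 177, which matches a slide of about 14 mm. The pad is still in the holder, so I'll hand in.

```bash
python3 -c "
from plant import arm
print(arm.hand_in())"
```

```text
the job is handed in; nothing more can be done
None
```

The cover is folded flat, pushed to its hard stop with its front edge beneath the steel lip, and it stayed down when I let go; the job was handed in at about 12 s with the pad in place and no sign of the bystanders being touched, though finger drag did most of the slide before I reached the step.

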